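# Run the full-load test on the emergency-light test set

### The arm

A 6-joint arm with a two-finger parallel gripper is mounted at the origin on the work surface. World frame = base frame: x ahead of the robot, y to its left, z up, the work surface at z = 0. Lengths are in mm, angles in rad, forces in N, time in s.
With the tool pointing down it reaches from about 325 to 875 mm from the base axis. Payload 4.4 kg.
Tool frame: the origin (TCP) lies on the centre line of the jaws, within the pads' length; the fingertips stand ahead of it and the grasp point (between the pads) lies 6 mm ahead of it (ctrl.tcp_to_tips is the z of the fingertips in the tool frame, in mm); z points along the fingers, y is the line along which they close (so a half turn about z gives the same grasp; the last joint's range is limited). The gripper opens to 85 mm and grips with 20 to 120 N. Pads are 22 mm wide; open, the fingers measure 114 mm over their backs; the gripper's body (76 mm by 85 mm) begins 54 mm behind the grasp point. The pads swing forward as they close: fully open they stand 13 mm farther back than shut.
Start: joints at [1.149, 0.207, 1.542, -0, 1.393, -0.15], TCP at [154.378, 553.891, 256.282] pointing down, gripper open.
Joint ranges: [-2.73, 2.73], [-0.86, 2.22], [0.23, 2.46], [-1.11, 4.25], [0.08, 2.63], [-2.82, 2.82]. Speed limits (rad/s): [2.79, 2.79, 3.14, 3.14, 3.14, 3.14].

### API

Orientations are given as a 3x3 rotation matrix whose columns are the frame's x, y, z axes.
In Python, from plant import ctrl, sensors, optics gives the robot as it stands. Calls block until the motion is done:
- ctrl.move_ptp(position, orientation): joint-space move of the TCP to a pose.
- ctrl.move_l(position, rot=None, vel=150, threshold=None): straight line of the TCP; rot=None keeps the orientation; vel is the mean speed in mm/s. With threshold (N) it stops when the force on the tool has changed by that much, and returns True; else False.
- ctrl.set_joints(angles): joint-space move.
- ctrl.gripper_to(opening, force=None): finger opening in mm; force is the grip in N (None keeps the last); returns when the fingers have stopped.
- ctrl.hold(seconds).
- ctrl.solve_ik(position, orientation): joint angles nearest the present ones, or None.
- sensors.read_state(): the state.
- optics.grab_frame(name): name is "scene" or "top" or "wrist"; returns (picture, depth): 400x640x3 uint8, red, green, blue; 400x640 float32, mm along the optical axis (not along the pixel's ray), 0 where there is no reading.
- optics.camera_params(name): a dict with "mtx" (3x3 intrinsics, pixels), "R" (3x3) and "t" (3): a world point X has camera coordinates R X + t; the wrist camera has in their place "T_tool_cam" (4x4, takes a point from camera to tool coordinates, whose origin is the TCP and whose axes are the flange's). Camera axes: x right, y down, z forward; pixel columns grow to the right and rows downward; lengths in mm; the calibration is good to about 2 mm. A picture is of the moment at which its call begins: read the wrist's pose just before it. camera_params takes no time and is no camera call.
A pose or a line that the arm cannot do raises ctrl.MotionError and nothing moves.
- ctrl.finish_job(): hands the job in; it is judged then, once.
The state is a dict: "t": time; "q": joint angles; "qvel": joint speeds; "tau": joint torques, N m; "eef_pos": TCP position; "eef_rot": TCP orientation; "force": force on the tool from outside, world axes, zero at the start; "wrist_torque": the same for the moment, N m; "grip_width": finger opening in mm; "grasp_force": force on a finger pad.
Only numpy, scipy, OpenCV 4.12 (cv2) and the standard library are available. Lean on these libraries where they do the work, as an engineer would, in place of code of your own. Each camera call takes 0.05 s, during which the arm holds its last target. There are 200 camera calls.

### The job

Run the full-load test on the stockroom's emergency-light test set: lift the lid of the flat grey case by its bar handle until it rests open on its stop by itself, then turn the winged test dial inside clockwise past its first two clicks to the third and hold it there against its spring. Finish while still holding the dial at the third click (let go, it springs back and the test stops); leave the round knob at its setting and do not disturb the other things.

Things in the scene. Friction and masses are not known exactly. Their poses are not given: they have to be found in the camera images.
- lid (a joint): Angle of the case's lid in rad: 0 shut, 1.78 fully open on its stop (12 degrees beyond upright; past about 1.6 it falls onto the stop by itself, below that it falls shut). Plain plate 184 x 340 x 6 mm, 0.3 to 0.6 kg, hinged along the case's far long side, no latch.
- lid_handle (a point): Centre of the lid's handle: a round steel bar 12 mm thick, 100 mm long, parallel to the hinge, its centre 44 mm above the lid's underside on two end posts (32 mm gap between bar and lid). 162 mm from the hinge line, 20 mm from the lid's front edge; z = 0.150 when shut. Axes turn with the lid: y along the bar and hinge, x from the handle to the hinge, z out of the lid's top.
- lid_hinge (a point): Middle of the lid's hinge line, at the height of the lid's underside (z = 0.106), same axes as lid_handle. The lid turns about this point's y: at angle t the bar centre lies 162 mm x (-cos t along level x, sin t up) + 44 mm x (sin t along level x, cos t up) from here, level x being the direction of the case's x axis.
- case: Fixed flat grey instrument case, 180 (x) x 340 (y) x 105 mm high, 5 mm walls, origin at the centre of its underside; the hinge is on its +x long side, 90 mm from the centre. Inside, a level metal panel at z = 0.045 (60 mm below the rim) carries two controls, about 85 mm either side of the centre along y (which is where varies), a flat meter and a small loose lamp box between them.
- dial (a joint): Angle of the winged test dial in rad: 0 at rest, growing clockwise seen from above. Clicks (detents) at 0.4, 0.8 and 1.2; end stop at 1.24, which counts as the third click. A spring drives it back to 0 from anywhere when let go, through all the clicks. The torque that resists ripples between 0.07 and 0.2 Nm (peaks just after each click); 0.12 to 0.17 Nm hold it between 1.1 and 1.2.
- dial_grip (a point): On the winged dial's vertical axis at z = 0.080. Black dial: disc 50 mm across, top at z = 0.059, on it an upright wing 48 mm long, 14 mm thick, z = 0.059 to 0.097. x along the wing, y across it, z up; they turn with the dial. A white line marks the wing's -x end; four white ticks on the plate mark rest and the three clicks. At least 60 mm clear to the case's walls all round.
- range_rim (a point): Point on the edge of the round range knob (black plain cylinder, 38 mm diameter, top z = 0.075), 17 mm from its axis; the other control on the panel, to be left at its setting. It turns freely.
- lamp_box: Loose small cardboard box 42 x 30 x 18 mm lying on the panel between the two controls, 45 mm in front of the case's centre line; origin at its underside. Leave in place.
- jar: Loose jar, 64 mm diameter, 85 mm high, standing near the case's +y end; origin at the underside.
- flat_tin: Loose flat yellow tin box 110 x 75 x 28 mm near the case's -y end; origin at the underside.
- tin: Loose round tin 100 mm diameter, 115 mm high, farther to the left; origin at the underside.
- carton: Loose cardboard carton 120 x 90 x 80 mm, to the right; origin at the underside.
- bottle: Loose bottle 60 mm diameter, 150 mm high, to the right; origin at the underside.

How it is judged:
By the outcome, as a careful person would: the job done as asked, in the order asked, and still so for the second after the job is handed in, while the arm keeps its last pose, push and grip.
It also fails if it takes over 58 s, if anything falls off the work surface, if the arm or the gripper's body presses on something with over 40 N, if the wrist force passes 120 N, or if a joint passes its speed limit or range.

## Working session

There is one attempt and no reset: what is moved stays moved. The work goes in short steps, each a Python script; the robot and the scene stay as the last script left them, time stands still between calls to the robot, and variables do not carry over. Pictures are saved under pics/ and viewed, at most 10 in all, crops included, and the job is handed in when it is done.

```bash
mkdir -p pics
cat > h.py <<'E'
import numpy as np, cv2
from plant import ctrl, sensors, optics
def world(name,d,pose=None):
    p=optics.camera_params(name);K=p["mtx"]
    v,u=np.mgrid[0:d.shape[0],0:d.shape[1]]
    c=np.stack([(u-K[0,2])/K[0,0]*d,(v-K[1,2])/K[1,1]*d,d],-1)
    if name=="wrist":
        T=p["T_tool_cam"];c=c@T[:3,:3].T+T[:3,3]
        return c@np.array(pose["eef_rot"]).T+np.array(pose["eef_pos"])
    return (c-p["t"])@p["R"]
def snap(name,fn):
    s=sensors.read_state();im,d=optics.grab_frame(name)
    cv2.imwrite("pics/"+fn,im[...,::-1]);W=world(name,d,s);W[d==0]=np.nan
    np.save("pics/"+fn[:-4],W);return im,W
E
python3 - <<'E'
from h import *
a,W=snap("top","top1.png");b,W2=snap("scene","scene1.png")
cv2.imwrite("pics/both.png",cv2.resize(np.vstack([a,b])[...,::-1],(480,600)))
for lo,hi in((98,120),(138,165)):
    m=(W[...,2]>lo)&(W[...,2]<hi); n,l,st,c=cv2.connectedComponentsWithStats(m.astype('uint8'))
    for i in range(1,n):
        if st[i,4]>40:
            P=W[l==i]; print(lo,st[i],P.mean(0).round(1),cv2.minAreaRect(P[:,:2].astype('float32')))
print(optics.camera_params("wrist")["T_tool_cam"],ctrl.tcp_to_tips)
E
```

```text
98 [  0  19  40 106 572] [962.7 993.  108.9] ((975.5061645507812, 990.9910278320312), (66.41572570800781, 381.66668701171875), 76.6424331665039)
98 [275 107  52   5 132] [821.   47.3 109.2] ((820.619873046875, 47.07080078125), (168.96652221679688, 5.31968355178833), 89.82373046875)
98 [ 286  163  108   63 5876] [532.6 -75.6 111.3] ((535.5635375976562, -75.3095703125), (193.06484985351562, 340.3111572265625), 1.9723409414291382)
98 [132 170   9  74 243] [500.4 581.7 109. ] ((501.3553161621094, 581.94091796875), (6.818174362182617, 237.45274353027344), 89.4953842163086)
98 [515 171   9  69 228] [ 488.5 -643.9  108.9] ((491.1068420410156, -644.3988037109375), (218.24945068359375, 6.432692050933838), 0.3402675688266754)
98 [150 186  31  31 719] [516.7 485.9 112.9] ((516.8984375, 488.68048095703125), (94.90545654296875, 98.15428924560547), 34.09885025024414)
98 [470 229  17  18 150] [ 388.5 -503.9  106.7] ((389.474609375, -510.9814453125), (48.94667434692383, 53.55498504638672), 88.01217651367188)
98 [524 239  36  25 648] [ 347.7 -696.4  109.5] ((344.7881774902344, -706.9754028320312), (1
[... 675 characters left out ...]
3] [ 517.1 -661.1  150.8] ((518.76123046875, -662.331787109375), (113.24479675292969, 252.77940368652344), 59.256351470947266)
138 [323 213  36   6 136] [459.1 -78.7 154.2] ((459.2734069824219, -78.32508850097656), (11.750310897827148, 108.69880676269531), 1.9147433042526245)
138 [479 232  11  10  77] [ 389.4 -512.2  149.1] ((389.73974609375, -513.1787719726562), (25.96426010131836, 26.350297927856445), 22.348796844482422)
[[-1.90206088e-03 -9.54225039e-01 -2.99083529e-01  7.53384268e+01]
 [ 9.99997878e-01 -2.05184122e-03  1.86775304e-04 -3.93492769e-01]
 [-7.91897585e-04 -2.99082539e-01  9.54226916e-01 -1.17396326e+02]
 [ 0.00000000e+00  0.00000000e+00  0.00000000e+00  1.00000000e+00]] 25.0
```

View pics/top1.png

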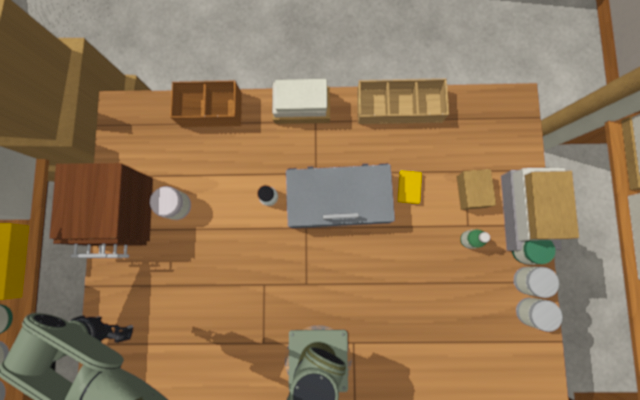

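```bash
cat >> h.py <<'E'
def Rdown(a,flip=1):  # tool y (closing line) at world angle a
    y=flip*np.array([np.cos(a),np.sin(a),0]);z=np.array([0,0,-1.]);return np.stack([np.cross(y,z),y,z],1)
E
python3 - <<'E'
from h import *
a=np.deg2rad(2)
for f in(1,-1):
    print(f,[ctrl.solve_ik(p,Rdown(a,f)) for p in([459,-78.5,280],[459,-78.5,156],[690,-72,260])])
f=min((1,-1),key=lambda f:abs(ctrl.solve_ik([459,-78.5,280],Rdown(a,f))[5]))
ctrl.move_ptp([459,-78.5,280],Rdown(a,f))
b,W=snap("wrist","w1.png")
for lo,hi in((105,120),(146,165)):
    m=(W[...,2]>lo)&(W[...,2]<hi); n,l,st,c=cv2.connectedComponentsWithStats(m.astype('uint8'))
    for i in range(1,n):
        if st[i,4]>300:
            P=W[l==i]; print(lo,st[i],P.mean(0).round(1),P[:,2].max(),cv2.minAreaRect(P[:,:2].astype('float32')))
s=sensors.read_state();print(f,s["t"],s["eef_pos"],s["force"],s["grip_width"])
E
```

```text
1 [array([-3.55570910e-01, -5.02622591e-02,  1.76777401e+00, -4.44089210e-16,
        1.42408090e+00, -3.90477495e-01]), array([-3.55570910e-01,  8.66168140e-02,  1.90263768e+00, -4.44089210e-16,
        1.15233816e+00, -3.90477495e-01]), array([-2.28546418e-01,  4.54580092e-01,  1.21004196e+00, -4.44089210e-16,
        1.47697061e+00, -2.63453004e-01])]
-1 [array([-3.55570910e-01, -5.02622591e-02,  1.76777401e+00, -4.44089210e-16,
        1.42408090e+00,  2.75111516e+00]), array([-3.55570910e-01,  8.66168140e-02,  1.90263768e+00, -4.44089210e-16,
        1.15233816e+00,  2.75111516e+00]), None]
105 [  296     0   225   335 58538] [529.1 -41.7 111.3] 119.72076149317357 ((534.2202758789062, -79.70072937011719), (189.4926300048828, 335.7406311035156), 1.9406604766845703)
146 [ 313  139   14  125 1674] [459.5 -75.5 154. ] 156.9668941433593 ((459.30987548828125, -79.2991714477539), (11.589932441711426, 110.9236068725586), 2.290614128112793)
1 2.6417 [459.13555993 -77.81041377 279.96898868] [-0.25086582 -0.52569096  0.26800064] 85.28957910892592
```

View pics/w1.png

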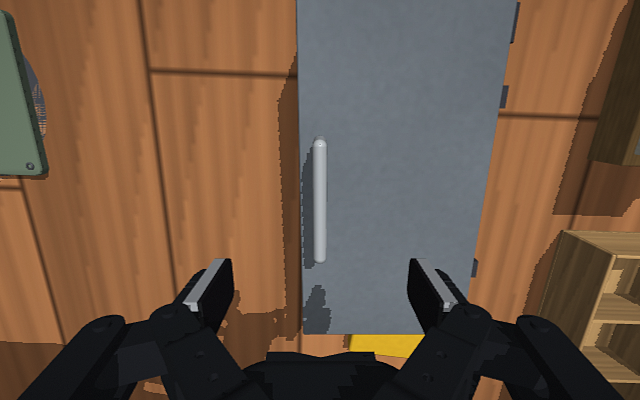

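The lid bar (cols 313–327, rows 139–264) is centred at about (459.3, -79) and lies between the fingers; its heights and sizes agree with those given. Next I grasp it and lift along the arc.

Run:
```python
from h import *
a=np.deg2rad(2.0);R=Rdown(a);e=np.array([np.cos(a),np.sin(a),0]);k=np.array([0,0,1.])
H=np.array([459.3,-79,150])+162*e-44*k
bar=lambda t:H+(-162*np.cos(t)+44*np.sin(t))*e+(162*np.sin(t)+44*np.cos(t))*k
ctrl.gripper_to(45,30)
ctrl.move_l(bar(0)+6*k,R,150,threshold=15)
ctrl.gripper_to(0,30)
s=sensors.read_state();print(s["t"],s["eef_pos"],s["force"],s["grip_width"],s["grasp_force"])
for t in np.linspace(0,1.74,13)[1:]:
    ctrl.move_l(bar(t)+6*k,R,90)
    s=sensors.read_state();F=s["force"]
    print(round(t,2),s["t"],F.round(1) if hasattr(F,'round') else F,round(s["grip_width"],1))
    if np.linalg.norm(F)>50 or s["grip_width"]<9: break
snap("wrist","w2.png");snap("scene","s2.png")
```

```text
4.4917 [458.56368837 -79.25922682 156.92476818] [-4.5867076  -0.45316934  5.30037237] 11.03213402892653 29.399904012680054
0.14 4.9083 [-5.  -2.  -0.4] 10.5
0.29 5.325 [-8.4 -1.7  1.5] 10.8
0.43 5.7417 [-11.   -1.6   6.3] 10.7
0.58 6.1583 [-13.9  -1.7  11.7] 10.5
0.72 6.575 [-9.4  0.7 12. ] 10.9
0.87 6.9917 [-6.2 -0.5  8.7] 11.0
1.01 7.4083 [-3.8 -0.1  7.5] 10.3
1.16 7.825 [-1.9  0.6  6.1] 10.7
1.3 8.2417 [-1.   0.8  5.6] 10.6
1.45 8.6583 [-0.7  0.7  1.9] 10.5
1.6 9.075 [-0.9  0.3  1.2] 11.1
1.74 9.4917 [ 0.9  1.  -0.3] 10.7
```

View pics/s2.png

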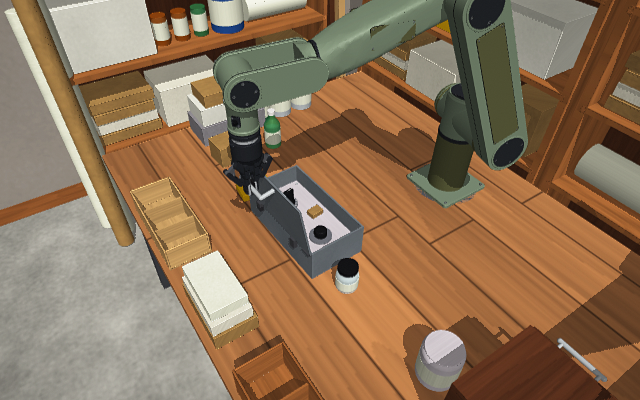

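The scene picture shows the lid standing open, still in the grip. The round knob is at (320,232), the lamp box at (315,211) and the dark winged dial at (292,192), at the -y end. Next I release, withdraw upwards and look from above.

Run:
```python
from h import *
R=Rdown(np.deg2rad(2.0))
ctrl.gripper_to(26);ctrl.hold(.3)
p=np.array(sensors.read_state()["eef_pos"])
ctrl.move_l(p+[0,0,110],R,150)
s=sensors.read_state();print(s["t"],s["force"])
ctrl.move_l([520,-190,370],R,250)
ctrl.gripper_to(60)
ctrl.move_l([520,-190,290],R,200)
b,W=snap("wrist","w3.png");_,T=snap("top","t3.png")
print(sensors.read_state()["t"])
for W in (W,T):
  m=(W[...,2]>66)&(W[...,2]<100)&(abs(W[...,0]-530)<70)&(abs(W[...,1]+76)<150); n,l,st,c=cv2.connectedComponentsWithStats(m.astype('uint8'))
  for i in range(1,n):
    if st[i,4]>20:
        P=W[l==i]; print(st[i],np.median(P,0).round(1),P[:,2].max(),cv2.minAreaRect(P[:,:2].astype('float32')))
m=(T[...,2]>180)&(abs(T[...,0]-650)<60)&(abs(T[...,1]+76)<190);P=T[m];print("lid",P.min(0),P.max(0))
```

```text
11.075 [ 0.03222953  0.3859774  -0.84622006]
13.1333
[325   0  17   3  31] [528.  -11.4  68.1] 71.52696446193528 ((528.0587768554688, -11.363144874572754), (15.780471801757812, 1.9191293716430664), 3.8060388565063477)
[315 147  46  24 747] [ 538.  -161.2   96.2] 99.03021130479783 ((538.3992919921875, -163.30648803710938), (47.915958404541016, 14.262258529663086), 12.042914390563965)
[362 186   7  16  68] [ 533.3 -160.8   95.1] 99.91870230963846 ((536.7125244140625, -161.74598693847656), (45.96962356567383, 14.333502769470215), 12.704245567321777)
[308 193  11  11 100] [525.7   9.3  74.2] 79.67953101808082 ((526.0313110351562, 9.386467933654785), (33.39078903198242, 33.99730682373047), 89.98213195800781)
lid [ 631.18725778 -236.93652208  180.03441229] [704.85281092  98.88504099 288.06002306]
```

View pics/w3.png

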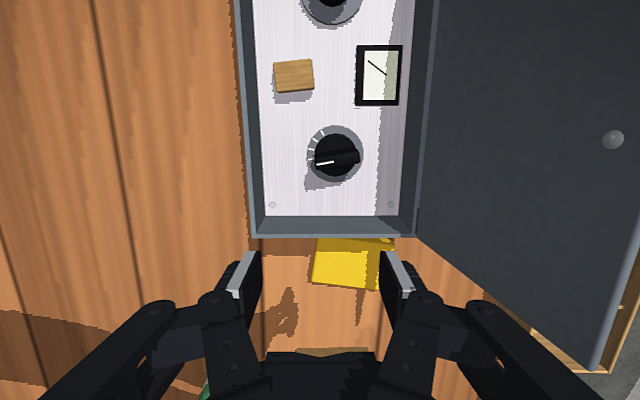

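The wing centre is at pixel (337,158), which gives (538.4, -163.3), with its long axis at +12° and the pointer on the first tick. The lid is resting open, and the lamp box (293,75) is well clear. Next I grip the wing and turn it clockwise.

Run:
```python
from h import *
R=Rdown(np.deg2rad(102.3));c=np.array([538.2,-163,0])
ctrl.gripper_to(42,60)
ctrl.move_ptp(c+[0,0,190],R)
print(ctrl.move_l(c+[0,0,91],R,90,threshold=10))
s=sensors.read_state();print(s["t"],s["eef_pos"],s["force"])
ctrl.gripper_to(0,60)
s=sensors.read_state();print(s["t"],s["force"],s["wrist_torque"],s["grip_width"],s["grasp_force"])
q=np.array(s["q"])
for d in np.arange(.1,1.21,.1):
    q1=q.copy();q1[5]+=d;ctrl.set_joints(q1)
    s=sensors.read_state();print(round(d,2),s["t"],np.round(s["force"],1),np.round(s["wrist_torque"],2),round(s["grip_width"],1))
    if np.linalg.norm(s["force"])>40: break
b,W=snap("wrist","w4.png");snap("top","t4.png");print(q,s["q"])
```

```text
False
16.2 [ 538.85680423 -163.33518284   91.80833982] [-0.23564311 -0.79741508  0.3338577 ]
16.5583 [-1.4031044   2.65925485  4.35723216] [ 0.43389946  0.23928701 -0.10333756] 13.128939033816113 59.538264870643616
0.1 16.8083 [0.7 0.2 1.2] [0.05 0.03 0.12] 13.5
0.2 17.0583 [-0.3 -0.2  0.8] [-0.12  0.05  0.17] 13.1
0.3 17.3083 [-0.7 -0.8  1.4] [-0.23  0.13  0.1 ] 13.2
0.4 17.5583 [-1.2 -2.2  1.1] [-0.47  0.15  0.12] 13.3
0.5 17.8083 [-2.3 -3.5  0.9] [-0.69  0.19  0.19] 13.1
0.6 18.0583 [-1.5 -4.3  0.6] [-0.9   0.29  0.1 ] 12.8
0.7 18.3083 [-1.3 -5.6  1.3] [-1.01  0.37  0.19] 13.4
0.8 18.5583 [-1.6 -5.3  1. ] [-1.03  0.39  0.16] 13.1
0.9 18.8083 [-2.6 -6.1  0.5] [-1.08  0.45  0.17] 13.4
1.0 19.0583 [-3.1 -6.3  0.3] [-1.15  0.48  0.17] 13.2
1.1 19.3083 [-2.6 -5.7  0.9] [-1.17  0.61  0.16] 13.3
1.2 19.5583 [-3.4 -6.9  1.6] [-1.18  0.63  0.09] 13.1
[-4.47585286e-01  3.69089407e-01  1.70706418e+00  9.94365640e-04
  1.06502093e+00 -2.23319005e+00] [-0.4488175   0.36899071  1.70708994 -0.00210556  1.0654349  -1.03780447]
```

View pics/w4.png

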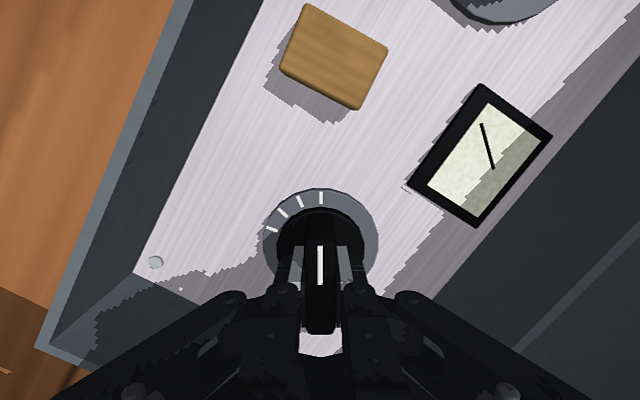

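The wing's white line (320,265) now points at the fourth tick (321,197), so the dial is at the third click. I'll press it against the end stop, check for margin and that the lid is still open, then hand in.

Run:
```python
from h import *
q=np.array([-4.47585286e-01,3.69089407e-01,1.70706418,9.94e-04,1.06502093,-2.23319])
for d in (1.22,1.24,1.26,1.28):
    q1=q.copy();q1[5]+=d;ctrl.set_joints(q1);ctrl.hold(.2)
    s=sensors.read_state();print(d,s["q"][5]-q[5],np.round(s["force"],1),np.round(s["wrist_torque"],2),round(s["grip_width"],1))
    if s["wrist_torque"][2]>.6: break
ctrl.hold(1);s=sensors.read_state();print(s["t"],s["q"][5]-q[5],np.round(s["wrist_torque"],2))
b,_=snap("wrist","w5.png");a,T=snap("top","t5.png")
m=(T[...,2]>180)&(abs(T[...,0]-660)<50)&(abs(T[...,1]+76)<190);P=T[m];print("lid",P.min(0),P.max(0))
cv2.imwrite("pics/v5.png",np.hstack([b[150:350,200:440],a[100:300,200:540]])[...,::-1])
```

```text
1.22 1.2151472781021426 [-3.  -6.2  2.4] [-1.21  0.73  0.24] 13.2
1.24 1.2351683518199228 [-3.5 -6.8  0.8] [-1.25  0.67  0.18] 13.2
1.26 1.2540889878840207 [-3.9 -6.2  2.2] [-1.2   0.64  0.54] 13.0
1.28 1.2723754276519508 [-3.3 -7.   1. ] [-1.18  0.66  1.19] 12.8
22.4583 1.2723189327569133 [-1.16  0.64  1.22]
lid [ 631.44250221 -240.74147839  180.00447017] [705.43339474  98.69642223 286.96070249]
```

View pics/v5.png

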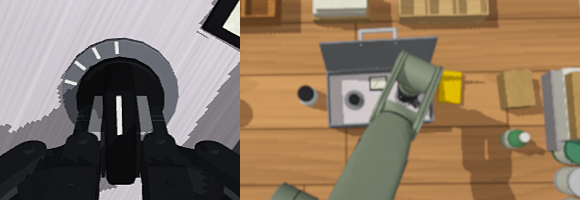

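The wing's line (120,115) points at the last tick (117,47). The torque has risen to 1.2 Nm, so the dial is on its end stop. The lid is resting open and everything else is in place.

```bash
python3 -c "
from plant import ctrl
print(ctrl.finish_job())"
```

```text
the job is handed in; nothing more can be done
None
```

I handed the job in with the lid resting open on its stop and the dial held against its end stop at the third click; the round knob was not touched and nothing else was moved.

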